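# Slide the pen display board into its notches and latch it

## Robot

A 6-joint arm with a two-finger parallel gripper is mounted at the origin on a cart in front of the work surface, level with it; the furniture and walls round the work are solid. World frame = base frame: x ahead of the robot, y to its left, z up, the work surface at z = 0. Lengths are in m, angles in degrees, forces in N, time in s.
With the tool pointing down it reaches from about 0.375 to 0.75 m from the base axis. Payload 9 kg.
Tool frame: the origin (TCP) lies midway between the tips of the shut fingers; the grasp point (between the pads) lies 19 mm behind it (robot.hold_point_z is the distance from the TCP to the grasp point, in m); z points along the fingers, y is the line along which they close (so a half turn about z gives the same grasp; the last joint's range is limited). The gripper opens to 85 mm and grips with 20 to 120 N. Pads are 22 mm wide; open, the fingers measure 114 mm over their backs; the gripper's body (76 mm by 85 mm) begins 54 mm behind the grasp point. The pads swing forward as they close: fully open they stand 13 mm farther back than shut.
Start: joints at [52.958, 5.964, 5.575, 89.605, 0, 77.527], TCP at [0.249, 0.546, 0.231] pointing down, gripper open.
Joint ranges: [-171.21, 171.21], [-48.23, 106.86], [-62.78, 66.21], [-105.2, 120.99], [-86.42, 89.51], [-180, 180]. Speed limits (degrees/s): [127.2, 127.2, 147.25, 180, 180, 180].

## Interface

Orientations are given as [roll, pitch, yaw] about the fixed x, y, z axes, in that order (R = Rz(yaw) Ry(pitch) Rx(roll)).
In Python, from plant import robot, fingers, grab_frame, get_calibration, cut_out, mark_of gives the robot as it stands. Calls block until the motion is done:
- robot.move_pose(position, orientation): joint-space move of the TCP to a pose.
- robot.line_to(position, vel=0.15, rotation=None, guard=None): straight line of the TCP; rotation=None keeps the orientation; vel is the mean speed in m/s. With guard (N) it stops when the force on the tool has changed by that much, and returns True; else False.
- robot.goto_joints(angles): joint-space move.
- fingers.set_gripper(opening): finger opening in m; the grip force is fixed at half the most; returns when the fingers have stopped.
- robot.pause(seconds).
- robot.ik(position, orientation): joint angles nearest the present ones, or None.
- grab_frame(name): name is "scene" or "top" or "wrist"; returns the picture (400x640x3 uint8, blue, green, red); there is no depth.
- get_calibration(name): a dict with "vertical_fov" (degrees; the focal length in pixels is half the picture's height over the tangent of half this angle, whatever the lens; pixels are square), "cx", "cy" (the principal point, pixels), "k1" (the pictures are not rectified: a ray, as slopes to the right and down, at radius r is drawn at 1 + k1 r^2 times it, then the intrinsics apply), "rvec" (rotation vector, rad) and "tvec" (3), from world to camera coordinates, as OpenCV has them. Camera axes: x right, y down, z forward; pixel columns grow to the right and rows downward; lengths in m; the calibration is good to about 2 mm. A picture is of the moment at which its call begins: read the wrist's pose just before it. get_calibration takes no time and is no camera call; for the wrist camera it gives the pose at the moment of the call.
A pose or a line that the arm cannot do raises robot.IKError and nothing moves.
- robot.job_done(): hands the job in; it is judged then, once.
Trained networks look in the newest picture that a camera, given by its name, has taken for a name from the list of things; names that differ only in an ending like _2 or _b are one class to them, and where a whole thing is asked for, a point or a joint stands for the part that bears it (a point fixed in the world has none). Each returns a list of dicts, best first, with "confidence" (0 to 1); they miss things now and then, are a little off and sometimes report something else, mostly with a low value. They report only what shows in the picture. A call takes as long as a camera call.
- cut_out(camera, target): "pixels" (400x640 bool, what is visible of it) and "uv" ([column, row] in pixels, amid what is visible of it).
- mark_of(camera, target): "uv" ([column, row] in pixels: a listed point, or the origin of a listed thing).
Readings, each from a call of its own:
- robot.get_time(): time.
- robot.get_q(): joint angles.
- robot.get_qvel(): joint speeds.
- robot.get_joint_torque(): joint torques, N m.
- robot.get_tool_pos(): TCP position.
- robot.get_tcp_rot(): TCP orientation.
- robot.get_ft_force(): force on the tool from outside, world axes, zero at the start.
- robot.get_torque(): the same for the moment, N m.
- robot.get_gripper_width(): finger opening in m.
- robot.get_gripper_force(): force on a finger pad.
Only numpy, scipy, OpenCV 4.12 (cv2) and the standard library are available. Lean on these libraries where they do the work, as an engineer would, in place of code of your own. Each camera call takes 0.05 s, during which the arm holds its last target. There are 200 camera calls.

## Task

With a fingertip, push the loose pen display board along the rails of its wooden rack, towards the end with the red latch, until it drops into the locating notches and lies flat and flush with the side lips. Then push the red latch by its knob all the way round over the edge of the board. Do not lift the board, and leave the other things on the table where they are.

Things in the scene. Friction and masses are not known exactly. Their poses are not given: they have to be found in the camera images.
- rack: Low wooden display rack fixed to the table, 154 mm (its x) by 310 mm (its y, from -150 to +160), 48 mm high. Origin on the table, x = 0 midway between its rails. The rails run along its y axis, which points roughly to the robot's left; the board must slide towards its -y (the robot's right). Between the rails (68 mm apart) it is open from above down to a base plate at z = 8 mm, and at the +y end
- rack_seat (a point): where the board's origin lies when seated: x 0, y -35, z 36 mm in the rack's frame, same axes. The rails' aluminium tracks are at that height, with 16 mm long notches for the lugs (yellow marks on the lips) at y -95 mm (inner tracks) and +25 mm (outer). Wooden side lips up to z 48 mm guide the board with 2 mm play. A board pushed past the notches meets the end beam 25 mm beyond its seat
- board: Loose wooden board with grey felt strips, lying across the rails, 130 (its x) x 140 (its y) x 12 mm, 0.36 to 0.63 kg, axes as the rack's. Origin: centre of the panel's underside. Rides on four 7 mm high black lugs, origin at z 43 mm, 60 to 95 mm towards +y from its seat; when the lugs drop into the notches its origin is at z 36 and its top at 48 mm, flush with the lips
- board_edge (a point): middle of the board's edge face on the rack's +y side, half way up its 12 mm thickness: the place to push, slowly (about 30 mm/s), towards the rack's -y. Sliding takes 2 to 5 N; once the lugs are in the notches it stops hard
- latch_pivot (a point): the upright axis of the latch, at x 40, y -140 mm in the rack's frame, at the underside of the latch arm (z 50 mm). It stands on the end beam that closes the rack from y -150 to -130 mm, top at z 48 mm
- latch_knob (a point): top centre of the latch's upright black knob, 14 mm in diameter, z 57 to 82 mm, 50 mm from the pivot. The red arm below it is 16 mm wide, 7 mm thick and ends 7 mm beyond the knob's centre
- latch (a joint): angle of the latch, rad: 0 = open, arm along the end beam, pointing to the rack's -x; it turns clockwise seen from above to 1.6 (stop), where it points to +y, its tip 2 mm above the edge of the seated board. Starts at 0 to 0.25. About 1 N at the knob moves it; it stays where it is left. It cannot pass over a board that still rides on its lugs
- stapler: bystander: red and black desk stapler, 34x139x41 mm, loose on the table; origin at the centre of its underside
- washi_tape0: bystander: small roll of red tape, 50 mm across, 20 mm high, loose on the table; origin at the centre of its underside
- washi_tape1: bystander: second small roll of red tape, 50 mm across, 20 mm high, loose on the table; origin at the centre of its underside
- eraser_white: bystander: blue and white eraser, 23x55x14 mm, loose on the table; origin at the centre of its underside
- sharpener_red: bystander: small red pencil sharpener, 26x41x27 mm, loose on the table; origin at the centre of its underside

How it is judged:
By the outcome, as a careful person would: the job done as asked, in the order asked, and still so for the second after the job is handed in, with the robot touching nothing.
It also fails if it takes over 45 s, if anything falls off the work surface, if the arm or the gripper's body presses on something with over 40 N, if the wrist force passes 120 N, or if a joint passes its speed limit or range.

## Working session

There is one attempt and no reset: what is moved stays moved. The work goes in short steps, each a Python script; the robot and the scene stay as the last script left them, time stands still between calls to the robot, and variables do not carry over. Pictures are saved under pics/ and viewed, at most 10 in all, crops included, and the job is handed in when it is done.

```bash
mkdir -p pics; cat > h.py <<'E'
import numpy as np, cv2
from plant import robot, fingers, grab_frame, get_calibration, cut_out, mark_of
def KD(c):
    f=200/np.tan(np.radians(c["vertical_fov"])/2)
    return np.array([[f,0,c["cx"]],[0,f,c["cy"]],[0,0,1.]]), np.array([c["k1"],0,0,0.])
def proj(c,P):
    K,D=KD(c); return cv2.projectPoints(np.float64(P).reshape(-1,1,3),np.float64(c["rvec"]),np.float64(c["tvec"]),K,D)[0].reshape(-1,2)
def ray(c,uv):
    K,D=KD(c); s=cv2.undistortPointsIter(np.float64(uv).reshape(1,1,2),K,D,None,None,(3,50,1e-9)).ravel()
    R=cv2.Rodrigues(np.float64(c["rvec"]))[0]; o=-R.T@np.float64(c["tvec"]).ravel()
    d=R.T@np.array([s[0],s[1],1]); return o,d/np.linalg.norm(d)
def at_z(c,uv,z):
    o,d=ray(c,uv); return o+d*(z-o[2])/d[2]
def tri(obs):
    A=np.zeros((3,3));b=np.zeros(3)
    for c,uv in obs:
        o,d=ray(c,uv);M=np.eye(3)-np.outer(d,d);A+=M;b+=M@o
    return np.linalg.solve(A,b)
E
python3 - <<'E'
from h import *
np.set_printoptions(precision=4,suppress=True)
N=["rack","rack_seat","board","board_edge","latch_pivot","latch_knob"]
obs={}
C={}
for cam in("scene","top"):
    im=grab_frame(cam);C[cam]=get_calibration(cam);cv2.imwrite(f"pics/{cam}0.png",im)
    for n in N:
        m=mark_of(cam,n)
        if m: obs.setdefault(n,[]).append((C[cam],m[0]["uv"])); print(cam,n,np.array(m[0]["uv"]),round(m[0]["confidence"],2),len(m))
H=dict(rack=0,rack_seat=.036,board=.043,board_edge=.049,latch_pivot=.05,latch_knob=.082)
for n in N:
    if n in obs: print(n,tri(obs[n]) if len(obs[n])>1 else '', [at_z(c,u,H[n])[:2] for c,u in obs[n]])
for n in ["stapler","washi_tape0","eraser_white","sharpener_red"]:
    print(n,[(np.array(m["uv"]),round(m["confidence"],2),at_z(C["top"],m["uv"],0)[:2]) for m in mark_of("top",n)])
print(robot.get_time())
E
```

```text
scene rack [304.5 229. ] 0.86 1
scene rack_seat [311.7 215. ] 0.57 1
scene board [293.5 224.1] 0.74 1
scene board_edge [278.5 230.9] 0.94 2
scene latch_pivot [325.6 188.3] 0.65 1
scene latch_knob [336.1 187.4] 0.62 1
top rack [292.2 220.1] 0.8 1
top rack_seat [301.1 215.7] 0.76 2
top board [278.9 216.6] 0.62 1
top board_edge [252.8 216.6] 0.61 1
top latch_pivot [344.3 199.8] 0.97 1
top latch_knob [338.3 213.4] 0.67 1
rack [0.4815 0.0862 0.0057] [array([0.489 , 0.0808]), array([0.4804, 0.0854])]
rack_seat [0.488  0.0569 0.0324] [array([0.4823, 0.0605]), array([0.4893, 0.058 ])]
board [0.4885 0.1208 0.0344] [array([0.4807, 0.131 ]), array([0.4866, 0.119 ])]
board_edge [0.4828 0.1867 0.0512] [array([0.4807, 0.1824]), array([0.4867, 0.1901])]
latch_pivot [ 0.5326 -0.0614  0.0485] [array([ 0.5322, -0.0583]), array([ 0.531 , -0.0622])]
latch_knob [ 0.489  -0.0453  0.0733] [array([ 0.477 , -0.0329]), array([ 0.4901, -0.0435])]
stapler [(array([227.4, 166.8]), 0.79, array([0.6388, 0.2762]))]
washi_tape0 [(array([467.2, 224.9]), 0.77, array([ 0.4624, -0.4168])), (array([429.2, 239.6]), 0.6, array([ 0.4213, -0.3056])), (array([229.8, 164.6]), 0.2, array([0.6454, 0.2693]))]
eraser_white [(array([201.1, 241.9]), 0.66, array([0.4202, 0.3452]))]
sharpener_red [(array([195.4, 202.9]), 0.57, array([0.5326, 0.3659]))]
0.9
```

```bash
python3 - <<'E'
from h import *
import pickle
np.set_printoptions(precision=4,suppress=True)
print(robot.get_tcp_rot())
N=["rack","rack_seat","board","board_edge","latch_pivot","latch_knob"]
H=dict(rack=0,rack_seat=.036,board=.043,board_edge=.049,latch_pivot=.05,latch_knob=.082)
obs={};S=[]
for i,p in enumerate([(.43,.17,.33),(.43,.0,.33)]):
    try: robot.move_pose(p,[180,0,90])
    except robot.IKError: robot.move_pose((p[0],p[1],.28),[180,0,90])
    robot.pause(.2)
    c=get_calibration("wrist");im=grab_frame("wrist");cv2.imwrite(f"pics/w{i}.png",im)
    S.append((c,im))
    R=cv2.Rodrigues(np.float64(c["rvec"]))[0];print("cam",-R.T@np.float64(c["tvec"]).ravel(),R[2])
    for n in N:
        m=mark_of("wrist",n)
        if m: obs.setdefault(n,[]).append((c,m[0]["uv"])); print(n,np.array(m[0]["uv"]),round(m[0]["confidence"],2),len(m))
pickle.dump((S,obs),open("s.pkl","wb"))
for n in N:
    if n in obs: print(n,tri(obs[n]) if len(obs[n])>1 else '', [at_z(c,u,H[n])[:2] for c,u in obs[n]])
print(robot.get_time(),robot.get_tool_pos())
a=cv2.imread("pics/w0.png");b=cv2.imread("pics/w1.png")
cv2.imwrite("pics/w01.png",np.vstack([a,b])[:, :][::1] if 0 else cv2.resize(np.vstack([a,b]),(480,600)))
t=cv2.imread("pics/top0.png")[120:280,180:490];cv2.imwrite("pics/topc.png",cv2.resize(t,None,fx=2.5,fy=2.5))
E
```

```text
[179.9949   0.0036 155.4317]
cam [0.4293 0.2501 0.4718] [-0.0014 -0.3067 -0.9518]
rack_seat [351.  233.3] 0.6 1
board [352.1 191.6] 0.76 1
board_edge [349. 149.] 0.71 1
latch_pivot [377.9 290.5] 0.71 1
latch_knob [351.1 300.9] 0.92 1
cam [0.4295 0.0805 0.4721] [-0.0008 -0.3066 -0.9518]
rack_seat [355.7 125.9] 0.67 1
board [356.2  69.4] 0.83 1
board_edge [354.8  14.5] 0.88 1
latch_pivot [385.9 197.4] 0.63 1
latch_knob [359.1  72.2] 0.69 2
rack_seat [0.4812 0.0498 0.041 ] [array([0.4812, 0.0475]), array([0.4825, 0.0494])]
board [0.4785 0.1235 0.0512] [array([0.4796, 0.121 ]), array([0.4793, 0.1243])]
board_edge [0.4731 0.1873 0.0493] [array([0.4721, 0.1873]), array([0.4741, 0.1874])]
latch_pivot [ 0.5319 -0.0583  0.0416] [array([ 0.5287, -0.0521]), array([ 0.5311, -0.0557])]
latch_knob [0.4546 0.0991 0.2747] [array([ 0.4798, -0.0486]), array([0.4785, 0.1172])]
4.2917 [0.43   0.0002 0.33  ]
```

View pics/w0.png

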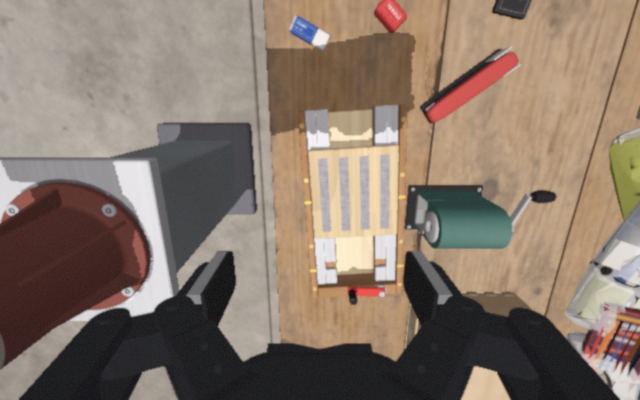

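View pics/w1.png

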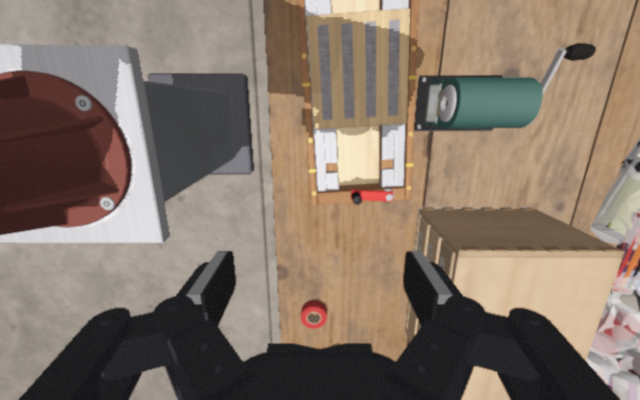

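View pics/topc.png

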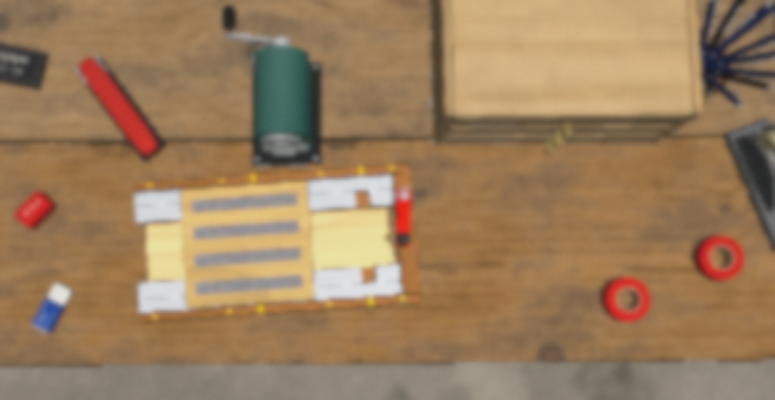

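```bash
python3 - <<'E'
from h import *
import pickle
from scipy.optimize import least_squares
np.set_printoptions(precision=4,suppress=True)
S,o=pickle.load(open("s.pkl","rb"))
o["latch_knob"][1]=(S[1][0],[357,198])
cs=get_calibration("scene");ct=get_calibration("top")
D={"rack_seat":[[311.7,215],[301.1,215.7]],"board":[[293.5,224.1],[278.9,216.6]],"board_edge":[[278.5,230.9],[252.8,216.6]],"latch_pivot":[[325.6,188.3],[344.3,199.8]],"latch_knob":[[336.1,187.4],[338.3,213.4]],"rack":[[304.5,229],[292.2,220.1]]}
for n,(a,b) in D.items(): o.setdefault(n,[]).extend([(cs,a),(ct,b)])
def pts(p):
    x,y,t,s,a=p; c_,s_=np.cos(t),np.sin(t)
    L=dict(rack=(0,0,0),rack_seat=(0,-.035,.036),board=(0,-.035+s,.043),board_edge=(0,.035+s,.049),latch_pivot=(.04,-.14,.05),latch_knob=(.04-.05*np.cos(a),-.14+.05*np.sin(a),.082))
    return {k:np.array([x+c_*u-s_*v,y+s_*u+c_*v,z]) for k,(u,v,z) in L.items()}
def res(p):
    P=pts(p); return np.concatenate([proj(c,P[k])[0]-uv for k in o for c,uv in o[k]])
r=least_squares(res,[.48,.085,.05,.075,.1],loss="soft_l1",x_scale=[.01,.01,.05,.01,.1])
print(r.x,"yaw",np.degrees(r.x[2]));np.save("fit.npy",r.x)
for k in o: print(k,pts(r.x)[k],[np.round(proj(c,pts(r.x)[k])[0]-uv,1).tolist() for c,uv in o[k]])
# overlay of the rack outline, seat lip corners
x,y,t,s,a=r.x;R=np.array([[np.cos(t),-np.sin(t)],[np.sin(t),np.cos(t)]])
def W(l): return [np.r_[[x,y]+R@np.array(q[:2]),q[2]] for q in l]
ims=[]
for c,im in S:
    im=cv2.resize(im,None,fx=3,fy=3,interpolation=cv2.INTER_CUBIC)
    for l,col in [([(-.077,-.15,.048),(.077,-.15,.048),(.077,.16,.048),(-.077,.16,.048)],(255,0,255)),([(-.065,-.105+s,.055),(.065,-.105+s,.055),(.065,.035+s,.055),(-.065,.035+s,.055)],(0,255,0)),([(.04,-.14,.057),(.04-.05*np.cos(a),-.14+.05*np.sin(a),.082)],(255,255,0))]:
        cv2.polylines(im,[np.int32(proj(c,W(l))*3+1)],True,col,1)
    ims.append(im)
a0=ims[0][270:930,850:1280];a1=ims[1][0:660,850:1280]
v=np.hstack([a0,a1]);cv2.imwrite("pics/ov.png",cv2.resize(v,(780,598)))
print("cabinet top corner", [at_z(S[1][0],[420,209],z) for z in(0,.1,.2,.3)],tri([(S[1][0],[420,209]),(ct,[180+435/2.5,120+120/2.5])]))
E
```

```text
[0.4817 0.0837 0.0656 0.0708 0.2172] yaw 3.756612767704383
rack_seat [0.4839 0.0488 0.036 ] [[1.7, -0.7], [1.0, 0.4], [2.5, -2.0], [3.3, 1.9]]
board [0.4793 0.1194 0.043 ] [[-0.2, 1.0], [-0.1, 3.9], [3.6, -1.7], [-0.2, 2.6]]
board_edge [0.4747 0.1893 0.049 ] [[1.9, -1.4], [0.5, -1.7], [-0.2, 2.2], [0.2, 4.3]]
latch_pivot [ 0.5307 -0.0534  0.05  ] [[1.1, 0.7], [-0.1, -1.4], [-0.7, 0.8], [-3.2, 0.1]]
latch_knob [ 0.4813 -0.0458  0.082 ] [[1.0, -1.5], [-1.0, -0.3], [1.6, -2.1], [0.9, 3.3]]
rack [0.4817 0.0837 0.    ] [[1.4, 1.5], [0.6, -0.5]]
cabinet top corner [array([ 0.6034, -0.0927,  0.    ]), array([ 0.5665, -0.056 ,  0.1   ]), array([ 0.5297, -0.0193,  0.2   ]), array([0.4929, 0.0174, 0.3   ])] [ 0.6317 -0.1051 -0.0465]
```

View pics/ov.png

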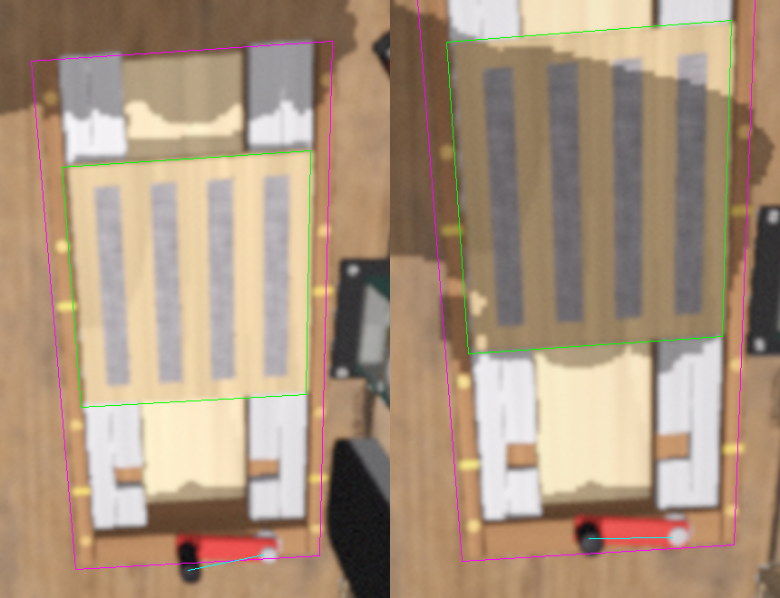

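View pics/scene0.png

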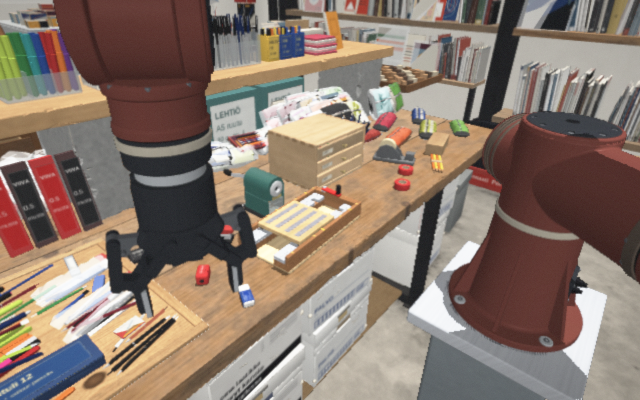

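```bash
cat >> h.py <<'E'
X=np.load("fit.npy");T=X[2];YAW=np.degrees(T)
def L2W(u,v,z): return np.array([X[0]+np.cos(T)*u-np.sin(T)*v,X[1]+np.sin(T)*u+np.cos(T)*v,z])
def W2L(p): d=np.array(p[:2])-X[:2]; return np.array([np.cos(T)*d[0]+np.sin(T)*d[1],-np.sin(T)*d[0]+np.cos(T)*d[1],p[2]])
E
python3 - <<'E'
from h import *
np.set_printoptions(precision=4,suppress=True)
fingers.set_gripper(0)
robot.move_pose(L2W(0,.145,.15),[180,0,90+YAW])
print("down",robot.line_to(L2W(0,.145,.031),vel=.12,guard=10),robot.get_tool_pos(),robot.get_ft_force())
print("push",robot.line_to(L2W(0,.038,.031),vel=.03,guard=14),W2L(robot.get_tool_pos()),robot.get_ft_force(),robot.get_time())
robot.pause(.3);print(robot.get_ft_force())
im=grab_frame("wrist");cv2.imwrite("pics/p1.png",im)
E
```

```text
down False [0.4728 0.2285 0.0319] [-0.0754 -1.5486 -0.3335]
push True [-0.      0.0433  0.0307] [-0.3929  1.0474  0.642 ] 10.3917
[0.0333 0.1785 0.2696]
```

View pics/p1.png

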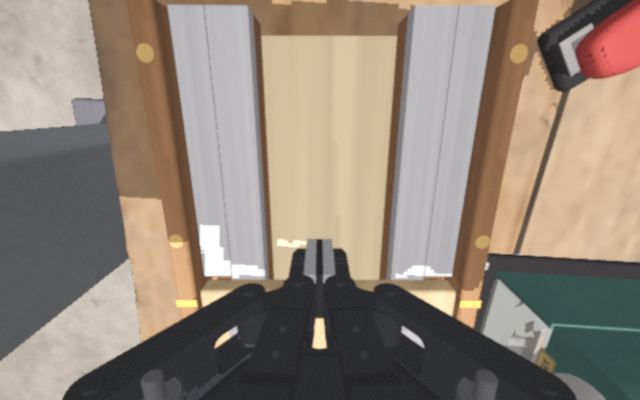

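The fingertip at about (320,250) rests against the board's edge, row about 283, next to the yellow notch marks; the push stopped hard near the seat. I'll back off and look from above.

```bash
python3 - <<'E'
from h import *
np.set_printoptions(precision=4,suppress=True)
robot.line_to(L2W(0,.075,.031),vel=.1)
robot.line_to(L2W(0,.075,.15),vel=.2)
V=[]
ob={}
for i,v in enumerate([-.03,-.09]):
    robot.move_pose(L2W(-.03,v,.27),[180,0,90+YAW]);robot.pause(.15)
    c=get_calibration("wrist");im=grab_frame("wrist")
    for n in("board","board_edge","latch_knob","latch_pivot"):
        m=mark_of("wrist",n)
        if m: print(n,np.round(m[0]["uv"],1),round(m[0]["confidence"],2)); ob.setdefault(n,[]).append((c,m[0]["uv"]))
    im=im.copy()
    if i==0:
        cv2.imwrite("pics/s_raw.png",im)
        big=cv2.resize(im,None,fx=2,fy=2)
        q=[L2W(-.065,-.105,.048),L2W(.065,-.105,.048),L2W(.065,.035,.048),L2W(-.065,.035,.048)]
        cv2.polylines(big,[np.int32(proj(c,q)*2)],True,(0,255,0),1)
        cv2.imwrite("pics/s0.png",big[0:560,320:1000])
for n in ob:
    print(n,[W2L(at_z(c,u,{"board":.036,"board_edge":.042,"latch_knob":.082,"latch_pivot":.05}[n])) for c,u in ob[n]], W2L(tri(ob[n])) if len(ob[n])>1 else "")
print(robot.get_time())
E
```

```text
board [343.6 172.6] 0.78
board_edge [347.6 121.7] 0.63
latch_knob [338.6 255.9] 0.85
latch_pivot [372.7 247.4] 0.8
board [346.8 125.1] 0.96
board_edge [343.7  67.6] 0.62
latch_knob [338.1 212.6] 0.94
latch_pivot [377.5 207.9] 0.63
board [array([ 0.0002, -0.0357,  0.036 ]), array([ 0.004 , -0.0357,  0.036 ])] [ 0.0019 -0.0354  0.0378]
board_edge [array([0.0029, 0.0295, 0.042 ]), array([-0.0021,  0.0299,  0.042 ])] [-0.0001  0.0296  0.0473]
latch_knob [array([-0.007, -0.133,  0.082]), array([-0.0077, -0.1358,  0.082 ])] [-0.0063 -0.1418  0.0663]
latch_pivot [array([ 0.0418, -0.1376,  0.05  ]), array([ 0.0465, -0.1413,  0.05  ])] [ 0.0479 -0.1475  0.0319]
13.7917
```

View pics/s0.png

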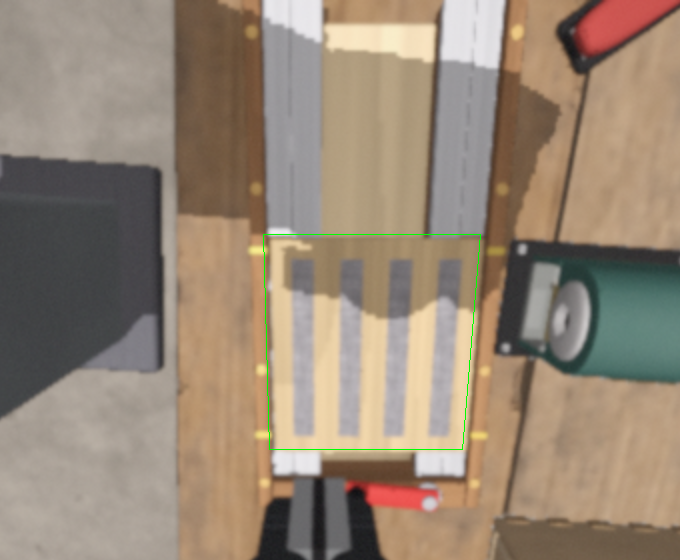

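The board in the crop matches the predicted seated outline (corners about (265,236), (480,236), (463,449), (270,449)), with the yellow marks at both notch pairs. The latch is still open, with its pivot at (430,500). Next is the latch.

```bash
python3 - <<'E'
from h import *
np.set_printoptions(precision=4,suppress=True)
n=np.array([1,1])/2**.5; Z=.065; rot=[180,0,45+YAW]
k=lambda a:np.array([.04-.05*np.cos(a),-.14+.05*np.sin(a)])
f=lambda a,o=.017:k(a)-o*n
s=k(0)-.04*n
robot.move_pose(L2W(*s,.15),rot)
print("down",robot.line_to(L2W(*s,Z),vel=.1,guard=8),W2L(robot.get_tool_pos()))
hit=False
for a in np.arange(0,1.61,.2):
    hit=robot.line_to(L2W(*f(a),Z),vel=.05,guard=12)
    print(round(a,1),hit,W2L(robot.get_tool_pos()),robot.get_ft_force())
    if hit: break
if not hit:
    p=f(1.6)+[.012,0]
    print("final",robot.line_to(L2W(*p,Z),vel=.03,guard=9),W2L(robot.get_tool_pos()),robot.get_ft_force())
print(robot.get_time())
c=get_calibration("wrist");im=grab_frame("wrist");cv2.imwrite("pics/l1.png",im)
E
```

```text
down False [-0.0378 -0.1685  0.0657]
0.0 False [-0.022  -0.1518  0.0649] [-0.1354 -0.6434 -0.6254]
0.2 False [-0.021  -0.1418  0.065 ] [-0.1896 -0.0971 -0.3365]
0.4 False [-0.0178 -0.1323  0.065 ] [-0.5259  0.6648 -0.8211]
0.6 False [-0.013  -0.1235  0.0651] [-0.5748 -0.5723 -0.5987]
0.8 False [-0.0066 -0.1159  0.065 ] [0.2336 0.218  1.2304]
1.0 False [ 0.0012 -0.1098  0.065 ] [ 0.51   -0.4042  0.6909]
1.2 False [ 0.0101 -0.1053  0.065 ] [-0.6883 -0.6587  0.0686]
1.4 False [ 0.0198 -0.1027  0.065 ] [-0.0821  0.0538  0.5579]
1.6 False [ 0.0298 -0.1021  0.065 ] [-0.0645 -0.5925  0.2166]
final True [ 0.0324 -0.1023  0.0643] [-2.2991 -2.0903  2.7932]
19.1167
```

View pics/l1.png

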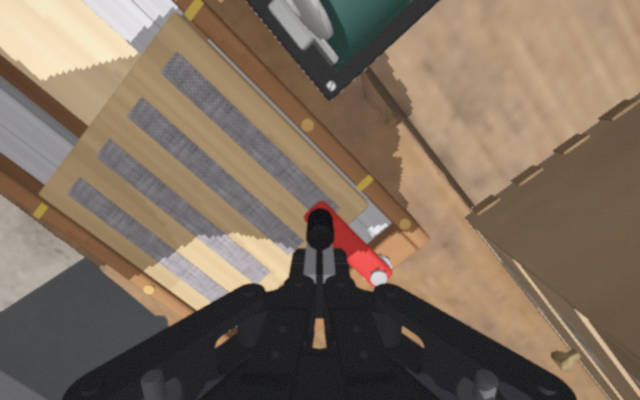

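The latch arm runs from its pivot (378,275) to the knob (320,225), along the rail direction and over the board's corner, and it has reached its stop. I'll back off and check.

```bash
python3 - <<'E'
from h import *
np.set_printoptions(precision=4,suppress=True)
p=W2L(robot.get_tool_pos());n=np.array([1,1])/2**.5
robot.line_to(L2W(*(p[:2]-.02*n),.066),vel=.06)
q=W2L(robot.get_tool_pos());robot.line_to(L2W(q[0],q[1],.16),vel=.15)
robot.move_pose(L2W(-.03,-.10,.27),[180,0,90+YAW]);robot.pause(.15)
c=get_calibration("wrist");im=grab_frame("wrist")
for nm,z in(("latch_knob",.082),("latch_pivot",.05),("board",.036)):
    m=mark_of("wrist",nm)
    if m: print(nm,W2L(at_z(c,m[0]["uv"],z)),m[0]["confidence"])
big=cv2.resize(im,None,fx=3,fy=3,interpolation=cv2.INTER_CUBIC)
for l in ([(-.065,-.105,.048),(.065,-.105,.048),(.065,.035,.048),(-.065,.035,.048)],[(.04,-.14,.057),(.0385,-.09,.082)]):
    cv2.polylines(big,[np.int32(proj(c,[L2W(*v) for v in l])*3+1)],True,(0,255,0),1)
cv2.imwrite("pics/e.png",big[150:750,680:1330]);print(robot.get_time())
E
```

```text
latch_knob [ 0.0438 -0.0897  0.082 ] 0.9
latch_pivot [ 0.0426 -0.1392  0.05  ] 0.97
board [ 0.0018 -0.0356  0.036 ] 0.61
21.5667
```

View pics/e.png

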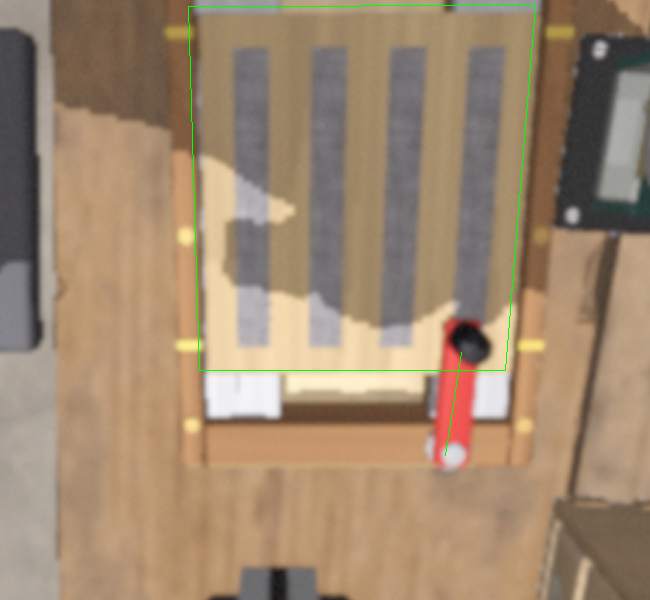

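The board is seated, matching the outline. The latch lies along the rack's +y over its edge, with the pivot at (452,455) and the knob at (468,342); the angle works out at about 1.59 rad.

```bash
python3 -c "
from plant import robot
print(robot.job_done())"
```

```text
the job is handed in; nothing more can be done
None
```

I pushed the board until it stopped hard at the notches, where its outline matches the seated position, then turned the latch to its stop over the board's edge and handed the job in at about 22 s of the 45 s allowed; no verdict came back.

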